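# Find the loaded canister by its weight and set it out

### The arm

A 6-joint arm with a two-finger parallel gripper is mounted at the origin on the work surface. World frame = base frame: x ahead of the robot, y to its left, z up, the work surface at z = 0. Lengths are in m, angles in rad, forces in N, time in s.
With the tool pointing down it reaches from about 0.425 to 0.95 m from the base axis. Payload 3.5 kg.
Tool frame: the origin (TCP) lies at the very end of the fingers, on their centre line; the grasp point (between the pads) lies ctrl.grip_point_offset behind it (ctrl.grip_point_offset is the distance from the TCP to the grasp point, in m); z points along the fingers, y is the direction in which the jaws open and shut (so a half turn about z gives the same grasp; the last joint's range is limited). The gripper opens to 85 mm and grips with 20 to 120 N. Pads are 22 mm wide; open, the fingers measure 114 mm over their backs; the gripper's body (76 mm by 85 mm) begins 54 mm behind the grasp point. The pads swing forward as they close: fully open they stand 13 mm farther back than shut.
Start: joints at [1.062, 0.286, 1.577, -0, 1.279, -0.15], TCP at [0.237, 0.632, 0.197] pointing down, gripper open.
Joint ranges: [-2.77, 2.77], [-0.9, 2.22], [0.21, 2.48], [-1.53, 4.67], [0.24, 2.81], [-2.84, 2.84]. Speed limits (rad/s): [2.79, 2.79, 3.14, 3.14, 3.14, 3.14].

### API

Orientations are given as a unit quaternion [x, y, z, w].
In Python, from plant import ctrl gives the robot as it stands.
- The arm moves only by the tool servo_tool, never from a script. Its argument "increments" is a list of rows, each a list of 5 numbers: the opening, from 0 (shut) to 1 (fully open), then the shift along the world's x, y, z in units of 40 mm (1.0 is 40 mm), then the turn about the world's z in units of 5 degrees (1.0 is 5 degrees). A call has exactly 10 rows; each row is the pose to reach, as a shift and turn from the pose measured when the call began; what a row does not reach only later rows make up. A row lasts 1/12 s, in which the tool goes at most 41.7 mm and 7.16 degrees, less where a joint would pass 70% of its speed; a pose out of reach is approached as far as the arm can. A call with a gripper value outside its range is refused whole. The fingers move at their own pace and stop on an object; "grip_force" is the grip in N (left out, the last holds). Time passes only in rows, so rows that repeat a pose let the fingers close, or fill a call up. It gives the time, the measured TCP pose, the force and the opening at its end, in the units of the state.
- ctrl.get_state(): the state, without advancing time (a new reading comes with each control period).
- ctrl.read_camera(name): name is "scene" or "side" or "wrist"; returns a dict with "frame" (384x512x3 uint8, red, green, blue), "K" (3x3 intrinsics, pixels), "extrinsics" (4x4, takes a point from camera to world coordinates). Camera axes: x right, y down, z forward; pixel columns grow to the right and rows downward; lengths in m; the calibration is good to about 2 mm. A picture is of the moment at which its call begins. There is no depth.
- ctrl.sign_off(): hands the job in, once; it reports no verdict.
Trained networks look in a picture, given as the dict that the camera call returned (one of the last four; its "shot" number tells which), for a name from the list of things; names that differ only in an ending like _2 or _b are one class to them, and where a whole thing is asked for, a point or a joint stands for the part that bears it (a point fixed in the world has none). Each returns a list of dicts, best first, with "conf" (0 to 1); they miss things now and then, are a little off and sometimes report something else, mostly with a low value. They report only what shows in the picture. A call takes as long as a camera call. They do not tell look-alikes from the thing itself.
- ctrl.masks_of(picture, query): "region" (384x512 bool, what is visible of it) and "extent" ([left, top, right, bottom] in pixels, round what is visible of it).
- ctrl.landmark_of(picture, query): "centre" ([row, column] in pixels: a listed point, or the origin of a listed thing).
The state is a dict: "time": time; "qpos": joint angles; "dq": joint speeds; "joint_efforts": joint torques, N m; "eef_pos": TCP position; "tcp_rot": TCP orientation; "contact_force": force on the tool from outside, world axes, zero at the start; "wrist_torque": the same for the moment, N m; "opening": opening from 0.0 (shut) to 1.0 (fully open).
Only numpy, scipy, OpenCV 4.12 (cv2) and the standard library are available. Lean on these libraries where they do the work, as an engineer would, in place of code of your own. Each camera call takes 0.05 s, during which the arm holds its last target. There are 200 camera calls.

### The job

One of the four matching steel canisters in the wooden rack still has its heavy brass insert inside; the other three are as good as empty. Find it by feel, lifting canisters straight up by their knobs, and set it down gently, upright in the middle of the large saucer. Leave the three light canisters fully down in their own pockets, keep every canister upright, and do not disturb the saucers or the other things on the ledge.

Things in the scene. Friction and masses are not known exactly. Their poses are not given: they have to be found in the camera images.
- rack: Square dark-wood rack, 168 x 168 x 70 mm high, fixed on the ledge at a random place and yaw. Origin: centre of its underside; x and y along its sides, z up. Four round pockets in its top, 53 mm across, 62 mm deep, 39 mm either way from its centre in x and y, each hold a canister sunk to its lid (1.5 mm play all round, lid 2 mm above the rack's top): only the knob can be gripped.
- can_a_mid (a point): Centre (half-way up, on the axis, z up) of canister A; starts standing in the rack's pocket at x -39, y -39 mm of the rack. All four look alike: brushed steel, 94 mm tall, body 50 mm across and 64 mm high, and fixed on its lid an upright round knob 20 mm across, 30 mm high (17 to 47 mm above this point).
- can_b_mid (a point): Centre (half-way up, on the axis, z up) of canister B; starts standing in the rack's pocket at x -39, y +39 mm of the rack. Like A. One of the four, a different one each time, holds a loose brass insert and weighs 0.45 to 0.65 kg in all; the others hold a scrap of cork and weigh 0.11 to 0.14 kg.
- can_c_mid (a point): Centre (half-way up, on the axis, z up) of canister C; starts standing in the rack's pocket at x +39, y -39 mm of the rack. Like A. The canisters do not open: only their weight tells them apart.
- can_d_mid (a point): Centre (half-way up, on the axis, z up) of canister D; starts standing in the rack's pocket at x +39, y +39 mm of the rack. Like A.
- saucer_large_well (a point): Centre of the upper face of the flat well of the large white ceramic saucer, 144 mm across the rim, 16 mm high, the flat well about 88 mm across and 5 mm above the ledge. Loose (0.3 kg), z up.
- saucer_small_well (a point): The same point of the small white saucer, 96 mm across the rim, 14 mm high, a bystander. The two saucers may change places.
- coffee_cup: Bystander: small white handleless coffee cup, 64 mm across, 45 mm high, loose. Origin at the centre of its underside.
- date_tongs: Bystander: steel date tongs lying flat, about 148 x 30 x 8 mm, loose. Origin at the middle, on the ledge; x along them.
There are look-alikes about, which are no part of the job. Leave any green or orange look-alike of the part that bears can_d_mid alone.

How it is judged:
On the way:
1. a canister is lifted right out of its pocket, upright (((z of can_a_mid in the frame of rack above 0.122 m and angle between can_a_mid's own z axis and vertical below 0.3 rad) or (z of can_b_mid in the frame of rack above 0.122 m and angle between can_b_mid's own z axis and vertical below 0.3 rad) or (z of can_c_mid in the frame of rack above 0.122 m and angle between can_c_mid's own z axis and vertical below 0.3 rad) or (z of can_d_mid in the frame of rack above 0.122 m and angle between can_d_mid's own z axis and vertical below 0.3 rad))), for 0.1 s.
At the end, for the whole second after the job is handed in: The heavy canister (it presses on the saucer with over 3 N) stands at rest and upright (within 0.08 rad) on the large saucer, its axis within 20 mm of the saucer's centre; the three light ones stand upright in the pockets they came from, within 6 mm of where they started (((contact force between can_a and saucer_large above 3 N and horizontal distance between can_a_mid and saucer_large_well below 0.02 m and angle between each of can_a_mid, can_b_mid, can_c_mid, can_d_mid's own z axis and vertical below 0.08 rad and linear speed of can_a below 0.02 m/s and angular speed of can_a below 0.2 rad/s and distance of each of can_b_mid, can_c_mid, can_d_mid from where it was at the start of the episode below 0.006 m) or (contact force between can_b and saucer_large above 3 N and horizontal distance between can_b_mid and saucer_large_well below 0.02 m and angle between each of can_b_mid, can_a_mid, can_c_mid, can_d_mid's own z axis and vertical below 0.08 rad and linear speed of can_b below 0.02 m/s and angular speed of can_b below 0.2 rad/s and distance of each of can_a_mid, can_c_mid, can_d_mid from where it was at the start of the episode below 0.006 m) or (contact force between can_c and saucer_large above 3 N and horizontal distance between can_c_mid and saucer_large_well below 0.02 m and angle between each of can_c_mid, can_a_mid, can_b_mid, can_d_mid's own z axis and vertical below 0.08 rad and linear speed of can_c below 0.02 m/s and angular speed of can_c below 0.2 rad/s and distance of each of can_a_mid, can_b_mid, can_d_mid from where it was at the start of the episode below 0.006 m) or (contact force between can_d and saucer_large above 3 N and horizontal distance between can_d_mid and saucer_large_well below 0.02 m and angle between each of can_d_mid, can_a_mid, can_b_mid, can_c_mid's own z axis and vertical below 0.08 rad and linear speed of can_d below 0.02 m/s and angular speed of can_d below 0.2 rad/s and distance of each of can_a_mid, can_b_mid, can_c_mid from where it was at the start of the episode below 0.006 m))); the robot touches nothing.
It fails at once if a canister is tipped by more than 0.6 rad (angle between any of can_a_mid, can_b_mid, can_c_mid, can_d_mid's own z axis and vertical above 0.6 rad).
It fails at once if a canister is dropped or rammed on the large saucer (over 60 N) (contact force between any of can_a, can_b, can_c, can_d and saucer_large above 60 N).
It fails at once if the large saucer is shifted by more than 30 mm (distance of saucer_large_well from where it was at the start of the episode above 0.03 m).
It fails at once if the small saucer, the coffee cup or the date tongs is moved by more than 20 mm (distance of any of saucer_small_well, coffee_cup, date_tongs from where it was at the start of the episode above 0.02 m).
It also fails if it takes over 64 s, if anything falls off the work surface, if the arm or the gripper's body presses on something with over 40 N, if the wrist force passes 120 N, or if a joint passes its speed limit or range.

## Working session

There is one attempt and no reset: what is moved stays moved. The work goes in short steps, Python scripts to look and compute and a tool call to move; the robot and the scene stay as the last step left them, time stands still between calls to the robot, and variables do not carry over. Pictures are saved under pics/ and viewed, about 8 in all and at most 12, crops included, and the job is handed in when it is done.

Besides the shell and the picture viewer there is one more tool, called after ">>>" as name([rows], argument=value, ...), one row to a line, values as JSON. servo_tool: Moves the arm, as the interface text tells. Its arguments: {"type":"object","properties":{"increments":{"type":"array"},"grip_force":{"type":"number"}},"required":["increments"]}

```bash
ls; mkdir -p pics; cat > h.py <<'E'
import numpy as np, cv2
from plant import ctrl
def ray(p,row,col):
    K=np.array(p["K"]);T=np.array(p["extrinsics"])
    d=T[:3,:3]@np.linalg.solve(K,[col,row,1.0]); return T[:3,3],d
def at_z(p,row,col,z):
    o,d=ray(p,row,col); return o+d*(z-o[2])/d[2]
def proj(p,X):
    K=np.array(p["K"]);T=np.array(p["extrinsics"])
    c=T[:3,:3].T@(np.array(X)-T[:3,3]); u=K@c; return u[1]/u[2],u[0]/u[2]
def save(p,n,crop=None,s=1):
    f=np.ascontiguousarray(p["frame"][:,:,::-1])
    if crop: f=f[crop[0]:crop[1],crop[2]:crop[3]]
    cv2.imwrite(n,cv2.resize(f,None,fx=s,fy=s,interpolation=cv2.INTER_CUBIC))
E
python3 - <<'E'
from h import *
s=ctrl.get_state(); print(s, ctrl.grip_point_offset)
Z={"rack":0,"can_a_mid":.057,"saucer_large_well":.005,"saucer_small_well":.005,"coffee_cup":0,"date_tongs":0}
fr=[]
for n in("scene","side"):
    p=ctrl.read_camera(n); fr.append(p["frame"])
    save(p,f"pics/{n}0.png",s=1.5)
    print(n,np.round(np.array(p["extrinsics"])[:3,3],3))
    for q,z in Z.items():
        for r in ctrl.landmark_of(p,q):
            print(q,round(r["conf"],2),np.round(r["centre"],1),np.round(at_z(p,*r["centre"],z),3))
E
```

```text
pics
{'time': 0.0, 'qpos': array([ 1.06201154e+00,  2.87193228e-01,  1.57821980e+00,  2.45110664e-06,
        1.27861228e+00, -1.50012578e-01]), 'dq': array([-0.00136025, -0.00096037,  0.00078735,  0.0002041 ,  0.00054055,
       -0.00092328]), 'joint_efforts': array([-1.33399080e-03, -4.05983484e+01, -2.92624640e+01, -1.55909838e-04,
        5.81917862e-03, -2.95086920e-06]), 'eef_pos': array([0.23661374, 0.63135685, 0.19540575]), 'tcp_rot': array([ 1.78425780e-01,  9.83952622e-01, -1.15055136e-03, -3.94559434e-04]), 'contact_force': array([-0.49228131, -0.60734548,  0.59212526]), 'wrist_torque': array([-0.01660798, -0.0106982 ,  0.01331402]), 'opening': 0.9996366638549511} 0.0187
scene [ 1.184 -0.018  0.616]
rack 0.92 [218.4 176.9] [ 0.547 -0.111  0.   ]
can_a_mid 0.78 [192.1 150.2] [ 0.517 -0.162  0.057]
saucer_large_well 0.64 [181.1 186.3] [ 0.424 -0.091  0.005]
saucer_small_well 0.77 [196.1 356.5] [0.526 0.305 0.005]
saucer_small_well 0.31 [262.2 344.1] [0.713 0.219 0.005]
saucer_small_well 0.25 [274.6 261.1] [0.724 0.054 0.005]
coffee_cup 0.66 [260.6 343.5] [0.705 0.221 0.   ]
date_tongs 0.71 [191.7 150.9] [ 0.448 -0.175  0.   ]
date_tongs 0.69 [274.7 261.7] [0.721 0.055 0.   ]
side [ 0.233 -0.45   0.739]
rack 0.7 [265.6 291.7] [ 0.532 -0.114  0.   ]
can_a_mid 0.66 [271.5 299.5] [ 0.513 -0.157  0.057]
can_a_mid 0.65 [247.9 270.8] [ 0.498 -0.089  0.057]
saucer_large_well 0.56 [178.4 236.4] [0.555 0.132 0.005]
saucer_small_well 0.77 [135.5 187.6] [0.527 0.315 0.005]
coffee_cup 0.92 [133.7 274.5] [0.712 0.213 0.   ]
date_tongs 0.64 [174.1 316.9] [0.718 0.05  0.   ]
```

View pics/scene0.png

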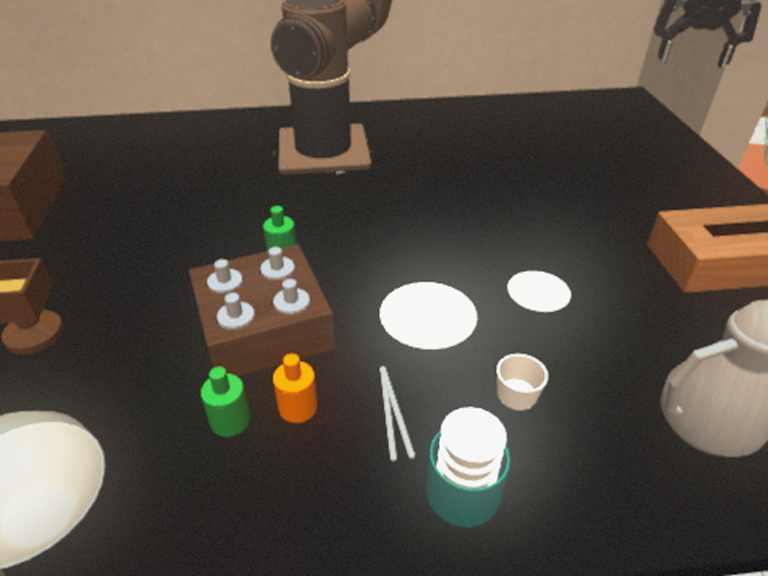

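View pics/side0.png

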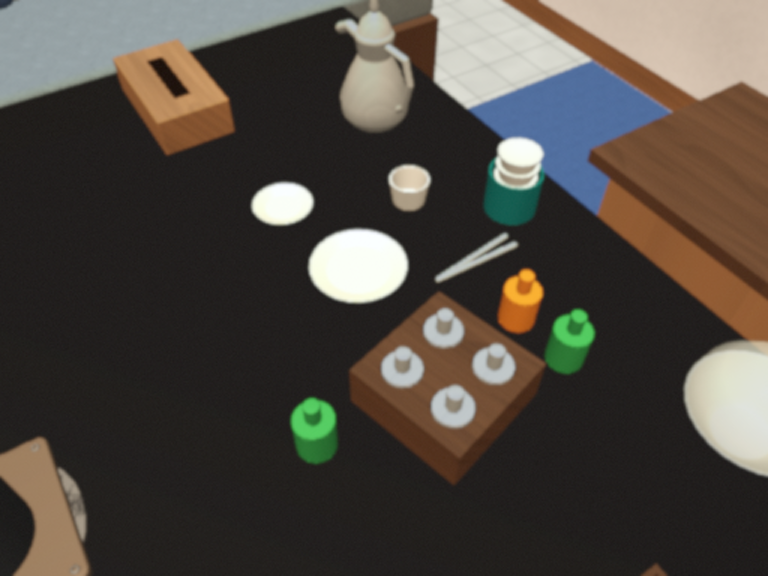

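The scene view (at 1.5x) shows the rack with four grey knobs near (222,263), (275,251), (233,297) and (290,284). The large saucer is at (428,314), the small saucer at (539,290), the cup at (521,381) and the tongs at (395,412). The things that could be mistaken for a canister are the green ones at (280,230) and (226,402) and the orange one at (295,388), all standing outside the rack. I choose the four steel ones sunk in the rack. Next I fit the rack pose and the saucers to their outlines in both cameras.

```bash
cat > fit.py <<'E'
from h import *
from scipy.optimize import minimize
t=np.linspace(0,2*np.pi,40); C=np.c_[np.cos(t),np.sin(t)]
def ring(x,y,z,r): return np.c_[x+r*C[:,0],y+r*C[:,1],np.full(40,z)]
S=8
def hull(m,p,X):
    uv=np.array([proj(p,a)[::-1] for a in X])
    cv2.fillConvexPoly(m,cv2.convexHull(np.round((uv+.5)*S).astype(np.int32)),1)
def pockets(q):
    c,s=np.cos(q[2]),np.sin(q[2])
    return [(q[0]+c*a-s*b,q[1]+s*a+c*b) for a,b in((-.039,-.039),(-.039,.039),(.039,-.039),(.039,.039))]
def rmask(p,q):
    m=np.zeros((384*S,512*S),np.uint8)
    for x,y in pockets(q):
        hull(m,p,ring(x,y,.072,.025)); hull(m,p,np.r_[ring(x,y,.072,.010),ring(x,y,.102,.010)])
    return cv2.resize(m.astype(np.float32),(512,384),interpolation=cv2.INTER_AREA)
def smask(p,x,y,R,h):
    m=np.zeros((384*S,512*S),np.uint8); hull(m,p,ring(x,y,h,R))
    return cv2.resize(m.astype(np.float32),(512,384),interpolation=cv2.INTER_AREA)
def iou(a,b): return np.minimum(a,b).sum()/np.maximum(a,b).sum()
E
cat > m1.py <<'E'
from fit import *
P={n:ctrl.read_camera(n) for n in("scene","side")}
kn={"scene":[(222,263),(275,251),(233,297),(290,284)],"side":[(403,352),(445,315),(496,350),(455,392)]}
obs={n:np.array([at_z(P[n],v/1.5,u/1.5,.102)[:2] for u,v in k]) for n,k in kn.items()}
for n in obs: print(n,np.round(obs[n],3).tolist())
c0=np.mean([obs[n].mean(0) for n in obs],0)
a=obs["scene"]; d=a[2]-a[0]; yaw0=np.arctan2(d[1],d[0])
print("init",c0,yaw0)
def steel(p,q):
    f=p["frame"].astype(int); m=((f.max(2)-f.min(2)<45)&(f.min(2)>95)).astype(np.uint8)
    k=cv2.dilate((rmask(p,q)>0).astype(np.uint8),np.ones((9,9)))
    return (m&k).astype(np.float32)
def fit(ns):
    q0=np.r_[c0,yaw0]; M={n:steel(P[n],q0) for n in ns}
    r=minimize(lambda u:-sum(iou(rmask(P[n],u),M[n]) for n in ns),q0,method="Nelder-Mead",options=dict(initial_simplex=q0+np.array([[0,0,0],[.008,0,0],[0,.008,0],[0,0,.1]]),xatol=1e-4,fatol=1e-4,maxiter=90))
    print(ns,np.round(r.x,4),"mean iou",-r.fun/len(ns)); return r.x
q=fit(["scene","side"]); fit(["scene"]); fit(["side"])
print("pockets A-D",np.round(pockets(q),4).tolist())
for nm,R,h,g in(("L",.072,.016,(.555,.13)),("S",.048,.014,(.527,.31))):
    M={}
    for n,p in P.items():
        f=p["frame"]; k=smask(p,*g,R+.02,h)>0; M[n]=((f.min(2)>150)&k).astype(np.float32)
    for ns in(["scene","side"],["scene"],["side"]):
        r=minimize(lambda u:-sum(iou(smask(P[n],u[0],u[1],R,h),M[n]) for n in ns),g,method="Nelder-Mead",options=dict(initial_simplex=np.array(g)+np.array([[0,0],[.01,0],[0,.01]]),xatol=1e-4,fatol=1e-4,maxiter=60))
        print(nm,ns,np.round(r.x,4),-r.fun/len(ns))
out=[]
for n,p in P.items():
    b=np.ascontiguousarray(p["frame"][:,:,::-1]); b=cv2.resize(b,None,fx=4,fy=4,interpolation=cv2.INTER_CUBIC)
    m=cv2.resize((rmask(p,q)>.5).astype(np.uint8),None,fx=4,fy=4,interpolation=cv2.INTER_NEAREST)
    cs,_=cv2.findContours(m,cv2.RETR_EXTERNAL,cv2.CHAIN_APPROX_NONE); cv2.drawContours(b,cs,-1,(0,0,255),1)
    for l,(x,y) in zip("ABCD",pockets(q)):
        v,u=proj(p,(x,y,.102)); cv2.putText(b,l,(int(u*4),int(v*4)-8),0,.7,(0,255,255),2)
    v,u=proj(p,(q[0],q[1],.07)); v,u=int(4*v),int(4*u); out.append(b[v-220:v+220,u-200:u+200])
cv2.imwrite("pics/fit.png",np.hstack(out))
E
time python3 m1.py
```

```text
scene [[0.515, -0.159], [0.496, -0.086], [0.59, -0.139], [0.572, -0.065]]
side [[0.492, -0.088], [0.566, -0.07], [0.586, -0.144], [0.512, -0.164]]
init [ 0.54110731 -0.11444055] 0.26513606384315513
['scene', 'side'] [ 0.5402 -0.1147  0.2623] mean iou 0.8453972339630127
['scene'] [ 0.5431 -0.1139  0.2593] mean iou 0.8609004020690918
['side'] [ 0.5377 -0.1178  0.2622] mean iou 0.8658737540245056
pockets A-D [[0.5127, -0.1625], [0.4925, -0.0872], [0.588, -0.1423], [0.5678, -0.067]]
L ['scene', 'side'] [0.5594 0.1287] 0.9705798625946045
L ['scene'] [0.5602 0.1291] 0.9803181290626526
L ['side'] [0.5582 0.1277] 0.9745261073112488
S ['scene', 'side'] [0.5261 0.3085] 0.9488985538482666
S ['scene'] [0.527  0.3088] 0.9690809845924377
S ['side'] [0.5246 0.3071] 0.9525346159934998
real	0m48.654s
user	0m23.360s
sys	0m16.197s
```

View pics/fit.png

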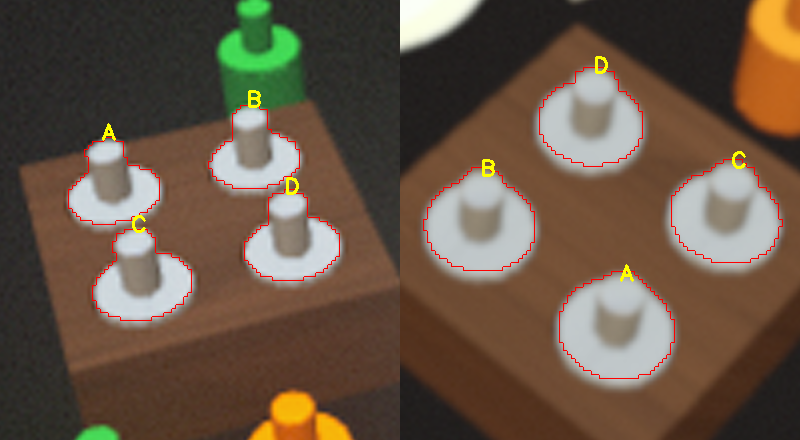

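```bash
python3 -c "
from h import *
s=ctrl.get_state();print(s['time'],s['eef_pos'],s['tcp_rot'])
from scipy.spatial.transform import Rotation as R
print(R.from_quat(s['tcp_rot']).as_matrix().round(3))"
```

```text
0.8 [0.23700748 0.63201404 0.1968785 ] [1.78437589e-01 9.83951231e-01 2.72188610e-05 2.68094971e-05]
[[-0.936  0.351  0.   ]
 [ 0.351  0.936  0.   ]
 [-0.     0.    -1.   ]]
```

The fit puts the knobs at A(.513,-.1625), B(.4925,-.087), C(.588,-.142) and D(.568,-.067), with rack yaw 15°. Both views agree to within 2–3 mm. The large saucer is at (.559,.129). I'll set the jaws along the rack's diagonal at 60°, which means turning -9.4°, and go to D first.

>>> servo_tool([
  [0.6, 0.42, -0.9, 0, -0.5],
  [0.6, 0.84, -1.8, 0, -1],
  [0.6, 1.26, -2.7, 0, -1.5],
  [0.6, 1.68, -3.6, 0, -1.88],
  [0.6, 2.1, -4.5, 0, -1.88],
  [0.6, 2.52, -5.4, 0, -1.88],
  [0.6, 2.94, -6.3, 0, -1.88],
  [0.6, 3.36, -7.2, 0, -1.88],
  [0.6, 3.78, -8.1, 0, -1.88],
  [0.6, 4.2, -9.0, 0, -1.88],
], grip_force=40)

```text
time: 1.63
eef_pos: [0.4055, 0.2703, 0.1973]
tcp_rot: [0.258, 0.966, 0.0, 0.0]
contact_force: [1.0, -0.3, -0.8]
opening: 0.599
```

>>> servo_tool([
  [0.6, 0.46, -0.94, 0, 0],
  [0.6, 0.92, -1.88, 0, 0],
  [0.6, 1.38, -2.82, 0, 0],
  [0.6, 1.84, -3.76, 0, 0],
  [0.6, 2.3, -4.7, 0, 0],
  [0.6, 2.76, -5.64, 0, 0],
  [0.6, 3.2, -6.58, 0, 0],
  [0.6, 3.64, -7.5, 0, 0],
  [0.6, 4.06, -8.43, 0, 0],
  [0.6, 4.06, -8.43, 0, 0],
])

```text
time: 2.47
eef_pos: [0.5701, -0.0733, 0.1975]
tcp_rot: [0.261, 0.965, -0.001, 0.002]
contact_force: [-0.5, 0.6, 0.4]
opening: 0.601
```

```bash
cat > w.py <<'E'
from fit import *
import sys
s=ctrl.get_state(); print(s["time"],np.round(s["eef_pos"],4),s["contact_force"])
p=ctrl.read_camera("wrist"); q=np.array([.5402,-.1147,.2623])
print(np.round(np.array(p["extrinsics"])[:3,3],3))
b=cv2.resize(np.ascontiguousarray(p["frame"][:,:,::-1]),None,fx=1.5,fy=1.5)
for l,(x,y) in zip("ABCD",pockets(q)):
    for X in (ring(x,y,.072,.025),ring(x,y,.102,.010)):
        uv=np.array([proj(p,a)[::-1] for a in X]); cv2.polylines(b,[np.round(uv*1.5).astype(np.int32)],1,(0,0,255),1)
cv2.imwrite(sys.argv[1],b)
E
python3 w.py pics/w1.png
```

```text
2.4667 [ 0.5701 -0.0733  0.1975] [-0.47478983  0.55787089  0.41923077]
[ 0.508 -0.038  0.375]
```

View pics/w1.png

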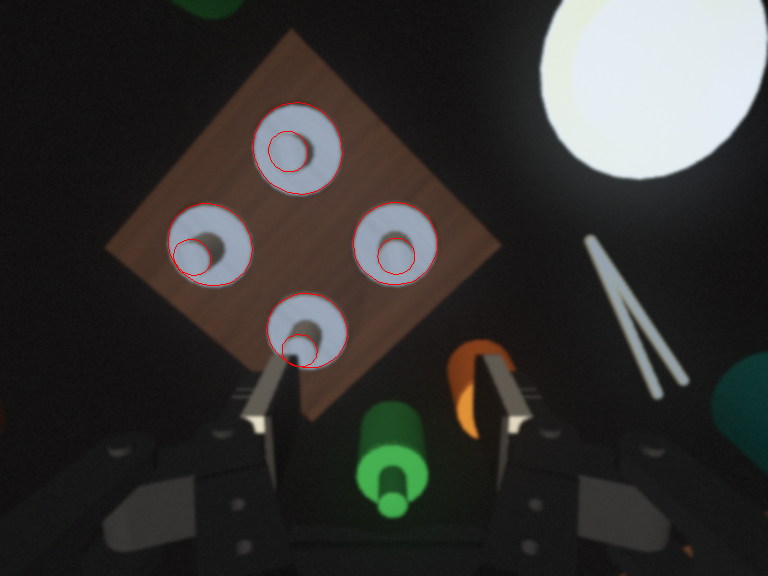

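The wrist overlay matches all four lids and knobs to about 1 pixel. A is at (210,245) and D at (395,245). Before descending I'll check how far away the look-alikes stand.

```bash
python3 - <<'E'
from h import *
for n,ps in(("scene",[(291,361),(219,374),(277,212)]),("side",[(527,276),(578,317),(312,406)])):
    p=ctrl.read_camera(n)
    print(n,[np.round(at_z(p,v/1.5,u/1.5,.094)[:2],3).tolist() for u,v in ps])
s=ctrl.get_state(); print(s["time"],np.round(s["eef_pos"],4),s["contact_force"])
E
```

```text
scene [[0.704, -0.065], [0.715, -0.148], [0.383, -0.085]]
side [[0.697, -0.07], [0.706, -0.155], [0.371, -0.091]]
2.6167 [ 0.5677 -0.0672  0.197 ] [0.18922474 1.29216733 0.5396098 ]
```

The look-alikes stand at least 110 mm away, and the TCP is now over D. I'll descend to z = 0.075 and close.

>>> servo_tool([
  [0.6, 0, 0, -0.8, 0],
  [0.6, 0, 0, -1.6, 0],
  [0.6, 0, 0, -2.2, 0],
  [0.6, 0, 0, -2.7, 0],
  [0.6, 0, 0, -3.0, 0],
  [0.6, 0, 0, -3.05, 0],
  [0.6, 0, 0, -3.05, 0],
  [0, 0, 0, -3.05, 0],
  [0, 0, 0, -3.05, 0],
  [0, 0, 0, -3.05, 0],
], grip_force=40)

```text
time: 3.45
eef_pos: [0.5689, -0.0673, 0.0768]
tcp_rot: [0.259, 0.966, 0.001, 0.002]
contact_force: [-0.1, 0.5, -0.6]
opening: 0.182
```

>>> servo_tool([
  [0, 0, 0, 0, 0],
  [0, 0, 0, 0, 0],
  [0, 0, 0, 0, 0],
  [0, 0, 0, 0, 0],
  [0, 0, 0, 0.1, 0],
  [0, 0, 0, 0.2, 0],
  [0, 0, 0, 0.3, 0],
  [0, 0, 0, 0.3, 0],
  [0, 0, 0, 0.3, 0],
  [0, 0, 0, 0.3, 0],
])

```text
time: 4.28
eef_pos: [0.5689, -0.0674, 0.0889]
tcp_rot: [0.259, 0.966, 0.001, 0.002]
contact_force: [-0.4, 0.8, -0.0]
opening: -0.0
```

```bash
cat > s.py <<'E'
from h import *
F=[];W=[]
for i in range(4):
    ctrl.read_camera("wrist"); s=ctrl.get_state(); F.append(s["contact_force"])
print(s["time"],np.round(s["eef_pos"],4),"F",np.round(np.mean(F,0),2),"op",round(s["opening"],3),"eff",np.round(s["joint_efforts"],2))
E
python3 s.py
```

```text
4.4833 [ 0.5687 -0.0673  0.0886] F [ 0.53 -0.15 -0.15] op -0.004 eff [ 0.000e+00 -3.327e+01 -2.626e+01  0.000e+00 -1.000e-02  0.000e+00]
```

The fingers shut completely, so they missed the knob. I'll look from the wrist.

```bash
python3 w.py pics/w2.png
```

```text
4.4833 [ 0.5687 -0.0673  0.0886] [ 0.86082516 -0.17625035 -0.6923385 ]
[ 0.507 -0.033  0.266]
```

View pics/w2.png

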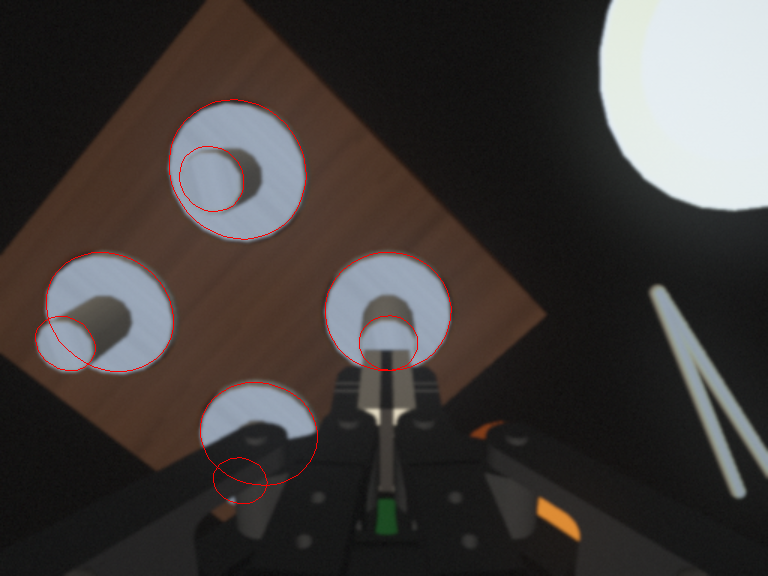

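```bash
python3 - <<'E'
from h import *
from scipy.spatial.transform import Rotation as R
s=ctrl.get_state(); p=ctrl.read_camera("wrist"); e=s["eef_pos"]; M=R.from_quat(s["tcp_rot"]).as_matrix()
T=np.array(p["extrinsics"]); print("cam in tool",M.T@(T[:3,3]-e)); print((M.T@T[:3,:3]).round(3))
for d in(0,-.0187,-.03): print(d,1.5*np.array(proj(p,e+M[:,2]*d)), 1.5*np.array(proj(p,e+M[:,2]*d+M[:,0]*.011)),1.5*np.array(proj(p,e+M[:,2]*d-M[:,0]*.011)))
print(M.round(3))
P=[at_z(p,350/1.5,c/1.5,.0886) for c in(362,410)]; print(P)
E
```

```text
cam in tool [ 0.07048773 -0.00075617 -0.17788887]
[[-0.    -0.96  -0.281]
 [ 1.    -0.    -0.001]
 [ 0.001 -0.281  0.96 ]]
0 [331.10785854 388.29590718] [302.64757025 388.3241818 ] [358.65998889 388.26853479]
-0.0187 [351.92978679 388.51446172] [320.83527011 388.54971377] [381.93071542 388.48044949]
-0.03 [366.75200879 388.67004117] [333.8203986  388.71073256] [398.44921088 388.63087504]
[[-0.866  0.5    0.003]
 [ 0.5    0.866  0.   ]
 [-0.002  0.002 -1.   ]]
[array([ 0.57034625, -0.079551  ,  0.0886    ]), array([ 0.5792631 , -0.06414018,  0.0886    ])]
```

```bash
python3 - <<'E'
from h import *
s=ctrl.get_state(); e=s["eef_pos"]; o=[]
for n in("scene","side"):
    p=ctrl.read_camera(n); b=cv2.resize(np.ascontiguousarray(p["frame"][:,:,::-1]),None,fx=4,fy=4,interpolation=cv2.INTER_CUBIC)
    for dz,c in((0,(0,0,255)),(.04,(255,255,0))):
        v,u=proj(p,e+[0,0,dz]); v,u=int(4*v),int(4*u); cv2.circle(b,(u,v),4,c,-1)
        if dz==0: V,U=v,u
    o.append(b[V-250:V+150,U-200:U+200])
cv2.imwrite("pics/c1.png",np.hstack(o))
E
```

```text
(no output)
```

View pics/c1.png

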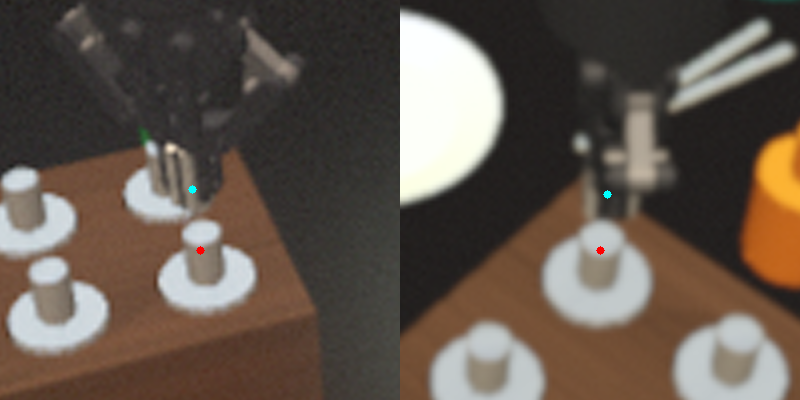

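The fingers miss because the real fingertips sit about 27–30 mm above the reported TCP. The red dot in the crop is the reported TCP and lies on the knob, while the tips show just above the knob top. There is no visible sideways offset. I'll open, go about 35 mm lower and close again, watching the opening, which should stop near 0.235.

>>> servo_tool([
  [0.6, 0, 0, 0, 0],
  [0.6, 0, 0, 0, 0],
  [0.6, 0, 0, 0, 0],
  [0.6, 0, 0, -0.2, 0],
  [0.6, 0, 0, -0.4, 0],
  [0.6, 0, 0, -0.6, 0],
  [0.6, 0, 0, -0.8, 0],
  [0.6, 0, 0, -0.9, 0],
  [0.6, 0, 0, -0.9, 0],
  [0.6, 0, 0, -0.9, 0],
], grip_force=40)

```text
time: 5.52
eef_pos: [0.5685, -0.0673, 0.0521]
tcp_rot: [0.259, 0.966, 0.001, 0.001]
contact_force: [1.2, 0.4, -0.0]
opening: 0.602
```

>>> servo_tool([
  [0, 0, 0, 0, 0],
  [0, 0, 0, 0, 0],
  [0, 0, 0, 0, 0],
  [0, 0, 0, 0, 0],
  [0, 0, 0, 0, 0],
  [0, 0, 0, 0, 0],
  [0, 0, 0, 0, 0],
  [0, 0, 0, 0, 0],
  [0, 0, 0, 0, 0],
  [0, 0, 0, 0, 0],
])

```text
time: 6.35
eef_pos: [0.5691, -0.0674, 0.0527]
tcp_rot: [0.259, 0.966, 0.001, 0.002]
contact_force: [0.5, 0.2, 3.8]
opening: 0.214
```

```bash
python3 s.py; python3 - <<'E'
from h import *
s=ctrl.get_state(); e=s["eef_pos"]; o=[]
for n in("scene","side"):
    p=ctrl.read_camera(n); b=cv2.resize(np.ascontiguousarray(p["frame"][:,:,::-1]),None,fx=4,fy=4,interpolation=cv2.INTER_CUBIC)
    v,u=proj(p,e+[0,0,.04]); V,U=int(4*v),int(4*u); o.append(b[V-200:V+200,U-200:U+200])
cv2.imwrite("pics/c2.png",np.hstack(o))
E
```

```text
6.55 [ 0.5691 -0.0674  0.0527] F [0.8  0.77 4.67] op 0.213 eff [ -0.53 -31.02 -22.4   -0.19   0.1   -0.  ]
```

View pics/c2.png

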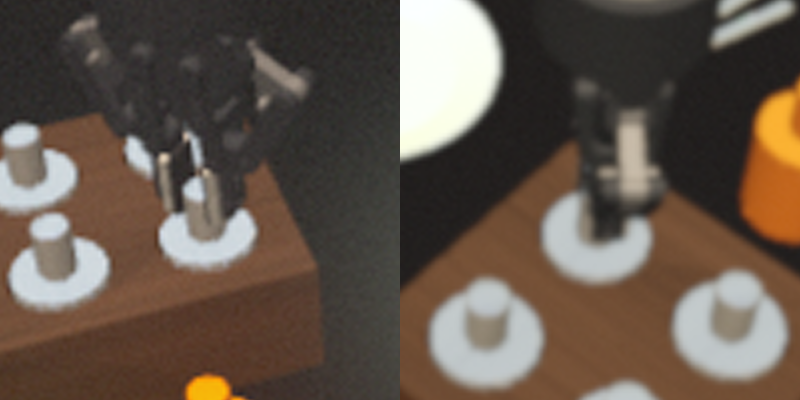

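The grip on D holds: opening is 0.21, with a light 4.7 N push against the lid. I'll lift it 16 mm and weigh it.

>>> servo_tool([
  [0, 0, 0, 0.1, 0],
  [0, 0, 0, 0.2, 0],
  [0, 0, 0, 0.3, 0],
  [0, 0, 0, 0.4, 0],
  [0, 0, 0, 0.4, 0],
  [0, 0, 0, 0.4, 0],
  [0, 0, 0, 0.4, 0],
  [0, 0, 0, 0.4, 0],
  [0, 0, 0, 0.4, 0],
  [0, 0, 0, 0.4, 0],
])

```text
time: 7.48
eef_pos: [0.5689, -0.0673, 0.0685]
tcp_rot: [0.259, 0.966, 0.001, 0.001]
contact_force: [-0.8, -0.5, -1.8]
opening: 0.212
```

```bash
python3 s.py
```

```text
7.6833 [ 0.569  -0.0673  0.0686] F [-0.02 -0.02 -1.13] op 0.215 eff [-0.000e+00 -3.434e+01 -2.617e+01  0.000e+00 -1.000e-02 -0.000e+00]
```

It weighs 1.13 N, about 0.115 kg, so D is light. I'll put it back.

>>> servo_tool([
  [0, 0, 0, -0.1, 0],
  [0, 0, 0, -0.2, 0],
  [0, 0, 0, -0.3, 0],
  [0, 0, 0, -0.38, 0],
  [0, 0, 0, -0.4, 0],
  [0, 0, 0, -0.4, 0],
  [0.6, 0, 0, -0.4, 0],
  [0.6, 0, 0, -0.4, 0],
  [0.6, 0, 0, -0.4, 0],
  [0.6, 0, 0, -0.4, 0],
])

```text
time: 8.52
eef_pos: [0.5691, -0.0674, 0.0526]
tcp_rot: [0.259, 0.966, 0.001, 0.002]
contact_force: [-0.8, -1.0, -0.1]
opening: 0.6
```

>>> servo_tool([
  [0.6, 0, 0, 0.5, 0],
  [0.6, 0, 0, 1.0, 0],
  [0.6, 0, 0, 1.4, 0],
  [0.6, 0, 0, 1.4, 0],
  [0.6, 0.12, -0.5, 1.4, 0],
  [0.6, 0.25, -1.0, 1.4, 0],
  [0.6, 0.37, -1.5, 1.4, 0],
  [0.6, 0.47, -1.87, 1.4, 0],
  [0.6, 0.47, -1.87, 1.4, 0],
  [0.6, 0.47, -1.87, 1.4, 0],
])

```text
time: 9.35
eef_pos: [0.5875, -0.1425, 0.1077]
tcp_rot: [0.26, 0.966, 0.001, 0.001]
contact_force: [-0.2, 0.6, 0.4]
opening: 0.595
```

>>> servo_tool([
  [0.6, 0, 0, -0.4, 0],
  [0.6, 0, 0, -0.8, 0],
  [0.6, 0, 0, -1.1, 0],
  [0.6, 0, 0, -1.3, 0],
  [0.6, 0, 0, -1.34, 0],
  [0.6, 0, 0, -1.34, 0],
  [0, 0, 0, -1.34, 0],
  [0, 0, 0, -1.34, 0],
  [0, 0, 0, -1.34, 0],
  [0, 0, 0, -1.34, 0],
])

```text
time: 10.18
eef_pos: [0.5885, -0.1425, 0.0554]
tcp_rot: [0.26, 0.966, 0.001, 0.002]
contact_force: [0.8, 0.5, 2.9]
opening: 0.211
```

>>> servo_tool([
  [0, 0, 0, 0, 0],
  [0, 0, 0, 0, 0],
  [0, 0, 0, 0, 0],
  [0, 0, 0, 0.1, 0],
  [0, 0, 0, 0.2, 0],
  [0, 0, 0, 0.3, 0],
  [0, 0, 0, 0.4, 0],
  [0, 0, 0, 0.4, 0],
  [0, 0, 0, 0.4, 0],
  [0, 0, 0, 0.4, 0],
])

```text
time: 11.02
eef_pos: [0.5882, -0.1425, 0.0712]
tcp_rot: [0.26, 0.966, 0.001, 0.002]
contact_force: [-0.7, -0.5, -5.5]
opening: 0.208
```

```bash
python3 s.py
```

```text
11.2167 [ 0.5883 -0.1424  0.0711] F [-0.15 -0.26 -5.89] op 0.215 eff [-0.000e+00 -4.006e+01 -2.887e+01  1.000e-02 -1.000e-02  0.000e+00]
```

It weighs 5.9 N, about 0.60 kg, so C is the heavy one. I'll tighten the grip and lift it straight out.

>>> servo_tool([
  [0, 0, 0, 0, 0],
  [0, 0, 0, 0.1, 0],
  [0, 0, 0, 0.4, 0],
  [0, 0, 0, 0.8, 0],
  [0, 0, 0, 1.2, 0],
  [0, 0, 0, 1.6, 0],
  [0, 0, 0, 2.0, 0],
  [0, 0, 0, 2.4, 0],
  [0, 0, 0, 2.6, 0],
  [0, 0, 0, 2.6, 0],
], grip_force=80)

```text
time: 12.05
eef_pos: [0.5901, -0.1432, 0.1792]
tcp_rot: [0.26, 0.966, 0.001, 0.005]
contact_force: [0.9, -0.0, -6.2]
opening: 0.192
```

>>> servo_tool([
  [0, -0.02, 0.2, 0, 0],
  [0, -0.06, 0.6, 0, 0],
  [0, -0.12, 1.1, 0, 0],
  [0, -0.18, 1.7, 0, 0],
  [0, -0.24, 2.3, 0, 0],
  [0, -0.31, 2.9, 0, 0],
  [0, -0.38, 3.5, 0, 0],
  [0, -0.44, 4.1, 0, 0],
  [0, -0.5, 4.7, 0, 0],
  [0, -0.57, 5.3, 0, 0],
])

```text
time: 12.88
eef_pos: [0.5655, 0.0716, 0.1776]
tcp_rot: [0.259, 0.966, 0.001, 0.004]
contact_force: [0.3, -0.0, -6.2]
opening: 0.189
```

>>> servo_tool([
  [0, -0.06, 0.5, 0, 0],
  [0, -0.1, 0.9, 0, 0],
  [0, -0.14, 1.2, 0, 0],
  [0, -0.16, 1.4, 0, 0],
  [0, -0.16, 1.44, 0, 0],
  [0, -0.16, 1.44, 0, 0],
  [0, -0.16, 1.44, 0, 0],
  [0, -0.16, 1.44, 0, 0],
  [0, -0.16, 1.44, 0, 0],
  [0, -0.16, 1.44, 0, 0],
])

```text
time: 13.72
eef_pos: [0.5593, 0.1284, 0.1776]
tcp_rot: [0.26, 0.966, 0.001, 0.004]
contact_force: [-0.2, -0.2, -5.7]
opening: 0.184
```

```bash
python3 s.py; python3 - <<'E'
from fit import *
s=ctrl.get_state(); e=s["eef_pos"]; o=[]
for n in("scene","side"):
    p=ctrl.read_camera(n); b=cv2.resize(np.ascontiguousarray(p["frame"][:,:,::-1]),None,fx=2,fy=2,interpolation=cv2.INTER_CUBIC)
    z=e[2]-.0474
    for X,c in((ring(e[0],e[1],z,.025),(0,0,255)),(ring(e[0],e[1],z+.064,.025),(0,0,255)),(ring(.559,.1285,.016,.072),(255,0,0))):
        uv=np.array([proj(p,a)[::-1] for a in X]); cv2.polylines(b,[np.round(2*uv+.5).astype(np.int32)],1,c,1)
    v,u=proj(p,[.559,.1285,.06]); V,U=int(2*v),int(2*u); o.append(b[V-180:V+180,U-190:U+190])
cv2.imwrite("pics/c3.png",np.hstack(o))
E
```

```text
13.9167 [0.5592 0.1289 0.1776] F [ 0.21 -0.22 -6.17] op 0.191 eff [-4.000e-02 -3.510e+01 -3.181e+01 -0.000e+00 -3.000e-02 -0.000e+00]
```

View pics/c3.png

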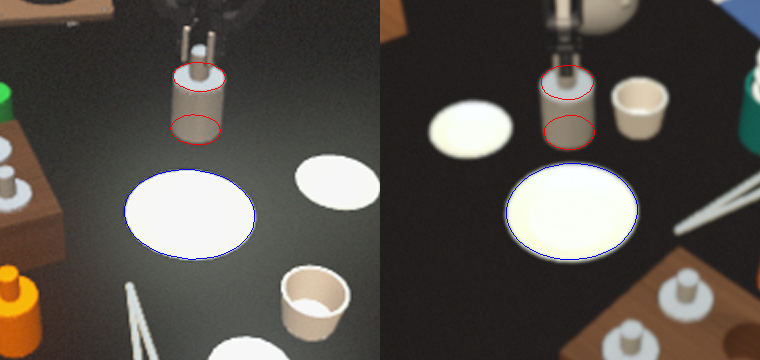

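The upright canister hangs centred over the saucer, and the predicted outlines match in both views. I'll lower it, slowly at the end.

>>> servo_tool([
  [0, 0, 0, -0.3, 0],
  [0, 0, 0, -0.7, 0],
  [0, 0, 0, -1.1, 0],
  [0, 0, 0, -1.5, 0],
  [0, 0, 0, -1.9, 0],
  [0, 0, 0, -2.2, 0],
  [0, 0, 0, -2.5, 0],
  [0, 0, 0, -2.7, 0],
  [0, 0, 0, -2.8, 0],
  [0, 0, 0, -2.8, 0],
])

```text
time: 14.85
eef_pos: [0.5585, 0.129, 0.0645]
tcp_rot: [0.259, 0.966, 0.0, 0.003]
contact_force: [-0.9, -0.3, -5.5]
opening: 0.187
```

>>> servo_tool([
  [0, 0, 0, -0.03, 0],
  [0, 0, 0, -0.06, 0],
  [0, 0, 0, -0.09, 0],
  [0, 0, 0, -0.12, 0],
  [0, 0, 0, -0.15, 0],
  [0, 0, 0, -0.18, 0],
  [0, 0, 0, -0.2, 0],
  [0, 0, 0, -0.22, 0],
  [0, 0, 0, -0.24, 0],
  [0, 0, 0, -0.25, 0],
])

```text
time: 15.68
eef_pos: [0.5585, 0.129, 0.0544]
tcp_rot: [0.259, 0.966, 0.0, 0.003]
contact_force: [-0.5, 0.0, -6.3]
opening: 0.191
```

```bash
python3 s.py
```

```text
15.8833 [0.5586 0.129  0.0545] F [-0.1   0.08 -5.88] op 0.187 eff [ 0.000e+00 -3.734e+01 -2.794e+01  0.000e+00 -2.000e-02  0.000e+00]
```

Not touching yet. I'll creep down in 0.4 mm steps.

>>> servo_tool([
  [0, 0, 0, -0.01, 0],
  [0, 0, 0, -0.02, 0],
  [0, 0, 0, -0.03, 0],
  [0, 0, 0, -0.04, 0],
  [0, 0, 0, -0.05, 0],
  [0, 0, 0, -0.06, 0],
  [0, 0, 0, -0.06, 0],
  [0, 0, 0, -0.06, 0],
  [0, 0, 0, -0.06, 0],
  [0, 0, 0, -0.06, 0],
])

```text
time: 16.72
eef_pos: [0.559, 0.129, 0.0527]
tcp_rot: [0.259, 0.966, 0.001, 0.003]
contact_force: [-1.3, 0.2, -1.9]
opening: 0.193
```

Contact: the load is passing to the saucer.

>>> servo_tool([
  [0, 0, 0, -0.01, 0],
  [0, 0, 0, -0.02, 0],
  [0, 0, 0, -0.02, 0],
  [0, 0, 0, -0.02, 0],
  [0, 0, 0, -0.02, 0],
  [0.6, 0, 0, 0, 0],
  [0.6, 0, 0, 0, 0],
  [0.6, 0, 0, 0, 0],
  [0.6, 0, 0, 0, 0],
  [0.6, 0, 0, 0, 0],
])

```text
time: 17.55
eef_pos: [0.5592, 0.129, 0.0527]
tcp_rot: [0.259, 0.966, 0.001, 0.003]
contact_force: [0.0, -0.0, 0.3]
opening: 0.6
```

>>> servo_tool([
  [0.6, 0, 0, 0.2, 0],
  [0.6, 0, 0, 0.5, 0],
  [0.6, 0, 0, 1.0, 0],
  [0.6, 0, 0, 1.5, 0],
  [0.6, 0, 0, 2.0, 0],
  [0.6, 0, 0, 2.5, 0],
  [0.6, 0, 0, 3.0, 0],
  [0.6, 0, 0, 3.5, 0],
  [0.6, 0, 0, 3.8, 0],
  [0.6, 0, 0, 3.8, 0],
])

```text
time: 18.38
eef_pos: [0.5615, 0.1292, 0.2098]
tcp_rot: [0.259, 0.966, 0.002, 0.007]
contact_force: [-0.1, -0.7, 0.3]
opening: 0.594
```

```bash
python3 s.py; python3 - <<'E'
from fit import *
q=np.array([.5402,-.1147,.2623]); o=[]
for n in("scene","side"):
    p=ctrl.read_camera(n); b=cv2.resize(np.ascontiguousarray(p["frame"][:,:,::-1]),None,fx=2,fy=2,interpolation=cv2.INTER_CUBIC)
    L=[(ring(.559,.129,.005,.025),(0,0,255)),(ring(.559,.129,.069,.025),(0,0,255)),(ring(.559,.129,.099,.01),(0,0,255)),(ring(.559,.1285,.016,.072),(255,0,0))]
    for i,(x,y) in enumerate(pockets(q)):
        if i!=2: L+=[(ring(x,y,.072,.025),(0,0,255)),(ring(x,y,.102,.01),(0,0,255))]
    for X,c in L:
        uv=np.array([proj(p,a)[::-1] for a in X]); cv2.polylines(b,[np.round(2*uv+.5).astype(np.int32)],1,c,1)
    v,u=proj(p,[.555,.02,.04]); V,U=int(2*v),int(2*u); o.append(b[V-200:V+200,U-200:U+200])
cv2.imwrite("pics/c4.png",np.hstack(o))
E
```

```text
18.5833 [0.5583 0.1289 0.2032] F [-0.05  0.04 -0.04] op 0.597 eff [ 2.000e-02 -3.212e+01 -2.979e+01 -0.000e+00 -2.000e-02 -0.000e+00]
```

View pics/c4.png

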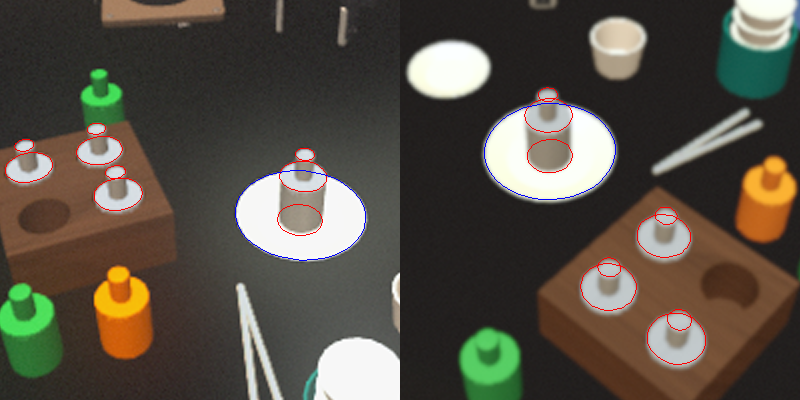

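Canister C stands upright in the middle of the saucer, which has not moved. A, B and D match their starting outlines, and the gripper is clear with no force on it. Handing in.

```bash
python3 -c "
from h import *
print(ctrl.sign_off())"
```

```text
the job is handed in; nothing more can be done
None
```

The heavy canister was C, and it now stands upright on the large saucer. I handed the job in at about 18.7 s of the 64 s allowed; no verdict was reported.

**What I did:** I lifted D about 16 mm; it weighed about 1.1 N (light), so I put it back in its pocket. C weighed about 5.9 N, roughly 0.60 kg, so I lifted it straight out and lowered it slowly onto the saucer until its weight passed over. A and B were never touched.

**Last checks:** In both outside cameras, C matched the outline I predicted at the middle of the saucer, with its axis within a few millimetres of the saucer's centre. The saucer and canisters A, B and D matched their starting outlines. The gripper was about 10 cm above the canister with no measurable force. The small saucer, cup and tongs looked undisturbed, but I did not measure them again.

**What disagreed:**
- **First grasp:** it closed on air because the fingertips were really about 27–30 mm above the reported tool point. It touched nothing, and I corrected it from the camera views.
- **Camera agreement:** the two outside cameras differed by about 7 mm on the rack position and 2 mm on the saucer. I used the fit to both views, which the wrist camera confirmed for the rack.

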